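# Clamp the drawplate for wire drawing

## Robot

A 6-joint arm with a two-finger parallel gripper is mounted at the origin on the work surface. World frame = base frame: x ahead of the robot, y to its left, z up, the work surface at z = 0. Lengths are in mm, angles in degrees, forces in N, time in s.
With the tool pointing down it reaches from about 300 to 850 mm from the base axis. Payload 4.2 kg.
Tool frame: the origin (TCP) lies at the very end of the fingers, on their centre line; the grasp point (between the pads) lies 19 mm behind it (env.tcp_to_grasp is the distance from the TCP to the grasp point, in mm); z points along the fingers, y is the line along which they close (so a half turn about z gives the same grasp; the last joint's range is limited). The gripper opens to 91 mm and grips with 3 to 60 N. Pads are 32 mm wide; open, the fingers measure 118 mm over their backs; the gripper's body (76 mm by 178 mm) begins 60 mm behind the grasp point.
Start: joints at [-64.515, 18.312, 89.639, -0, 72.044, -1.146], TCP at [257.746, -514.014, 213.976] pointing down, gripper open.
Joint ranges: [-177.97, 177.97], [-48.28, 115.42], [12.27, 149.76], [-77.06, 257.06], [2.81, 150.46], [-146.56, 146.56]. Speed limits (degrees/s): [147.25, 147.25, 180, 180, 180, 180].

## Interface

Orientations are given as [roll, pitch, yaw] about the fixed x, y, z axes, in that order (R = Rz(yaw) Ry(pitch) Rx(roll)).
In Python, from workcell import env gives the robot as it stands.
- The arm moves only by the tool move_arm, never from a script. Its argument "plan" is a list of rows, each a list of 3 entries, a list of its own where there are three numbers: the shift along the world's x, y, z in cm, then the turn about the world's z in degrees, then the closure, from 0 (fully open) to 1 (shut). In form: [[[x, y, z], turn, claw], ...]. A call has 1 to 5 rows; each row shifts and turns the commanded pose from where the row before left it; what a row does not reach is not made up. A row lasts 1/10 s, in which the tool goes at most 50 mm and 8.59 degrees, less where a joint would pass 70% of its speed; a pose out of reach is approached as far as the arm can. A call is refused whole if a number of a shift passes 5 or a number of a turn 8.59, either way. A call with a gripper value outside its range is refused whole. The fingers move at their own pace and stop on an object; "squeeze" is the grip in N (left out, the last holds). Time passes only in rows, so rows that do not move let the fingers close. It gives the time, the measured TCP pose, the force, the opening and the grip force at its end, in the units of the state.
- env.state(): the state, without advancing time (a new reading comes with each control period).
- env.grab_frame(name): name is "scene" or "top" or "wrist"; returns a dict with "frame" (480x640x3 uint8, red, green, blue), "z_map" (480x640 float32, mm along the optical axis (not along the pixel's ray), 0 where there is no reading), "fovy" (degrees; the focal length in pixels is half the picture's height over the tangent of half this angle, whatever the lens; pixels are square), "cx", "cy" (the principal point, pixels), "position" and "orientation" of the camera in the world. Camera axes: x right, y down, z forward; pixel columns grow to the right and rows downward; lengths in mm; the calibration is good to about 2 mm. A picture is of the moment at which its call begins.
- env.job_done(): hands the job in; it is judged then, once.
Trained networks look in a picture, given as the dict that the camera call returned (one of the last four; its "shot" number tells which), for a name from the list of things; names that differ only in an ending like _2 or _b are one class to them, and where a whole thing is asked for, a point or a joint stands for the part that bears it (a point fixed in the world has none). Each returns a list of dicts, best first, with "score" (0 to 1); they miss things now and then, are a little off and sometimes report something else, mostly with a low value. They report only what shows in the picture. A call takes as long as a camera call. They do not tell look-alikes from the thing itself.
- env.search_frame(picture, label): "point" ([column, row] in pixels, amid what is visible of it).
- env.landmark_of(picture, label): "point" ([column, row] in pixels: a listed point, or the origin of a listed thing).
The state is a dict: "time_s": time; "qpos": joint angles; "qvel": joint speeds; "effort": joint torques, N m; "ee_pos": TCP position; "ee_rot": TCP orientation; "force": force on the tool from outside, world axes, zero at the start; "torque": the same for the moment, N m; "gripper_width": finger opening in mm; "gripper_force": force on a finger pad.
Only numpy, scipy, OpenCV 4.12 (cv2) and the standard library are available. Lean on these libraries where they do the work, as an engineer would, in place of code of your own. Each camera call takes 0.05 s, during which the arm holds its last target. There are 200 camera calls.

## Task

Take the steel drawplate off the wooden storage rack and hang it by its two ears in the two hooks of the grey bench clamp, carrying it upright and level and without setting it down on the way. Once it hangs there and you have let go of it, squeeze the clamp's trigger against its fixed grip again and again, letting it spring back fully each time, until the rubber pad presses the plate firmly (the pad pushed back about half of its springy travel or more); then swing the lock lever all the way over towards the plate and take the hand away. Leave the pliers, the steel block and the hammer where they lie.

Things in the scene. Friction and masses are not known exactly. Their poses are not given: they have to be found in the camera images.
- plate: Loose plain-steel drawplate, 0.39-0.72 kg, same both ways round: upright plate 10 mm thick (x), 110 wide (y), 66 tall (z), small dark holes; on top a tab 34 wide, 10 thick, up to z = 111 mm. Round ears, 10 mm diameter, 16 mm end collars, stick out 24 mm at each y end, axis at z = 60 mm. Origin: centre of underside, 30 mm above the bench when hung. Centre of mass below the ears.
- plate_tab (a point): On the plate's tab, plate z = 92 mm, 19 mm below the tab's top: pinch it here from above, closing across its 10 mm thickness (plate x). The fingertips then stay above the plate's top edge.
- plate_ears (a point): Midpoint of the plate's ear axis (plate x = y = 0, z = 60 mm).
- rack: Fixed storage rack: wooden foot 90 x 160 x 14 mm, two upturned V-shaped hooks of 8 mm steel bar at y = +66 and -66 mm, tops 98 mm high, posts 32 mm behind on the +x side. The plate's ears hang in them at the start, plate axes along rack axes. Origin: on the bench under the middle of the V line. Rack and clamp may swap sides of the bench.
- rack_seat (a point): Midpoint between the rack's two hooks where the ear axis rests, 90 mm above the bench (rack x = y = 0).
- clamp: Fixed grey ratcheting bench clamp, 225 mm long in x; origin on the bench, its +x points roughly to the robot's left (within 0.3 rad). Housing x -100 to -30, 66 mm high, with leaning black grip and steel trigger; then sliding jaw with rubber pad, then fixed jaw (face at x = 77 mm), both 72 mm high and up to 70 wide. Hooks over the fixed jaw, lock lever on the -y side (away from the robot).
- clamp_seat (a point): Where the ear axis of the hung plate must rest, midway between the clamp's two V-hooks: clamp x = 70, y = 0, z = 90 mm. The hooks are like the rack's, at y = +66 and -66, tops 98 mm high, posts at x = 102 mm. Ears let down within about 10 mm of the V line slide to its bottom. The hung plate is parallel to the jaws (plate y along clamp y).
- squeeze_point (a point): Put the middle between the fingers here, pointing down along the grip (in clamp axes 0.573, 0, -0.820: 35 deg tilt), closing along clamp (0.820, 0, 0.573). It is mid-way over grip and trigger when squeezed (36 mm overall; 52 at rest). The grip is rigid, its outer face 18 mm from here; the trigger's is 34 mm at rest, 18 squeezed. Open to 80 mm to clear both. Free space above and behind.
- trigger (a joint): Trigger angle, rad: 0 at rest, 0.26 fully squeezed; it springs back by itself (3-5 N at the fingers, up to 16 N more when the pad presses). It pivots at the grip's foot. Each full squeeze moves the jaw one tooth (6 mm) and a ratchet keeps it there, give or take 1 mm; a squeeze under about 0.22 rad, or begun before it is back below 0.03, may gain nothing.
- jaw (a joint): Travel of the sliding jaw towards the plate (clamp +x), m: starts between 0.008 and 0.026, so 3 to 7 full squeezes are needed. The pad (unpressed) touches the hung plate at about 0.034 to 0.038.
- pad (a joint): How far the rubber pad is pushed back into the sliding jaw against its spring, m: 0 free, 0.014 at the stop, 2 N per mm. Firmly gripped means above 0.005 with the trigger let go; more squeezes do no harm.
- pad_face (a point): Centre of the front face of the rubber pad (44 x 28 mm), 55 mm above the bench; it faces clamp +x.
- lock (a joint): Lock lever angle, rad: 0 leaning 0.5 rad from upright towards clamp -x (unlocked); 1.0, its stop, leaning as far towards +x, towards the plate (locked). Starts at 0 to 0.15. Stiff friction (about 1.2 N at the knob); stays where it is left. Locked is above 0.8.
- lock_knob (a point): Centre of the lock lever's black ball knob, 20 mm in diameter, 82 mm from the pivot. Push it with the closed fingers from its -x side.
- lock_pivot (a point): Axis of the lock lever (along clamp y), on a small bracket beside the clamp: clamp x = -20, y = -66, z = 30 mm.
- pliers: Bystander: pliers with blue handles, 140 mm long, 15 mm high, lying flat. Origin under the joint.
- bench_block: Bystander: square steel block 64 x 64 x 22 mm. Origin: centre of the underside.
- hammer: Bystander: hammer, 240 mm long, lying flat beyond the clamp and rack. Origin under its middle.
- grip_end (a point): Middle of the free end of the black fixed grip. The grip is 18 mm thick, 24 mm wide, leans back 35 deg (0.61 rad) towards clamp -x and is 100 mm long from its foot at clamp x = -70, z = 55 mm. The steel trigger (12 mm thick, 22 wide, 92 long) stands on its +x, upper side. Grip and trigger reach up to 156 mm above the bench: carry the plate over or round them.
Mind the look-alikes: they are no part of the job. What is shaped like the plate but pink or purple is not meant.

How it is judged (in metres and radians):
On the way, in this order (a step that is already met when the one before it is completed fails the run):
1. the drawplate is lifted clear of the rack's hooks (height (world z) of plate_ears above 0.115 m and distance between plate_ears and rack_seat above 0.025 m), for 0.1 s.
2. the drawplate hangs by both ears in the clamp's hooks, let go (distance between plate_ears and clamp_seat below 0.01 m and angle between plate's own z axis and vertical below 0.15 rad and angle between the y axis of plate and the y axis of clamp, either way round below 0.12 rad and contact force between the fingers and plate below 0.5 N), for 0.3 s.
3. the pad presses the plate firmly (pushed back over 5 mm) with the trigger let go (value of joint pad above 0.005 m and value of joint trigger below 0.05 rad and distance between plate_ears and clamp_seat below 0.01 m and contact force between the fingers and clamp below 0.5 N), for 0.2 s.
4. the lock lever is swung over (value of joint lock above 0.8 rad), for 0.1 s.
At the end, for the whole second after the job is handed in: The drawplate hangs at rest by its ears in the clamp's hooks (ear axis within 10 mm of the seat, within 0.15 rad of upright and 0.12 rad of parallel to the jaws), the pad is pushed back more than 5 mm against it, the trigger is back at rest (below 0.05 rad), and the lock lever is beyond 0.8 rad (distance between plate_ears and clamp_seat below 0.01 m and angle between plate's own z axis and vertical below 0.15 rad and angle between the y axis of plate and the y axis of clamp, either way round below 0.12 rad and linear speed of plate below 0.02 m/s and value of joint pad above 0.005 m and value of joint trigger below 0.05 rad and value of joint lock above 0.8 rad); the robot touches nothing.
It fails at once if the plate is set down or dropped (its underside below 15 mm above the bench) (height (world z) of plate below 0.015 m).
It fails at once if the plate is tipped more than 0.35 rad from upright (angle between plate's own z axis and vertical above 0.35 rad).
It fails at once if the pliers are moved more than 20 mm (distance of pliers from where it was at the start of the episode above 0.02 m).
It fails at once if the steel block is moved more than 20 mm (distance of bench_block from where it was at the start of the episode above 0.02 m).
It fails at once if the hammer is moved more than 20 mm (distance of hammer from where it was at the start of the episode above 0.02 m).
It also fails if it takes over 72 s, if anything falls off the work surface, if the arm or the gripper's body presses on something with over 40 N, if the wrist force passes 120 N, or if a joint passes its speed limit or range.

## Working session

There is one attempt and no reset: what is moved stays moved. The work goes in short steps, Python scripts to look and compute and a tool call to move; the robot and the scene stay as the last step left them, time stands still between calls to the robot, and variables do not carry over. Pictures are saved under pics/ and viewed, at most 10 in all, crops included, and the job is handed in when it is done.

Besides the shell and the picture viewer there is one more tool, called after "Call:" by a JSON object that holds its "api" and its "payload". move_arm: Moves the arm, as the interface text tells. Its arguments: {"type":"object","properties":{"plan":{"type":"array","items":{"type":"array"}},"squeeze":{"type":"number"}},"required":["plan"]}

```bash
ls; mkdir -p pics; cat > h.py <<'E'
import numpy as np, cv2
from workcell import env
from scipy.spatial.transform import Rotation as R
def Rm(o):
    o=np.array(o,float)
    if o.shape==(3,3): return o
    if o.size==4: raise Exception(o)
    return R.from_euler('xyz',o,degrees=True).as_matrix()
def ray(p,uv):
    f=240/np.tan(np.radians(p['fovy'])/2)
    return Rm(p['orientation'])@np.array([(uv[0]-p['cx'])/f,(uv[1]-p['cy'])/f,1.])
def atz(p,uv,z):
    r=ray(p,uv);c=np.array(p['position']);return c+r*(z-c[2])/r[2]
def atd(p,uv):
    z=p['z_map'][int(round(uv[1])),int(round(uv[0]))];return np.array(p['position'])+ray(p,uv)*z
def proj(p,X):
    f=240/np.tan(np.radians(p['fovy'])/2)
    q=Rm(p['orientation']).T@(np.array(X)-p['position']);return np.array([p['cx']+f*q[0]/q[2],p['cy']+f*q[1]/q[2]])
def save(p,n): cv2.imwrite('pics/'+n+'.png',p['frame'][:,:,::-1])
E
python3 - <<'E'
from h import *
np.set_printoptions(precision=1,suppress=True)
print(env.state())
for n in ['scene','top']:
    p=env.grab_frame(n);save(p,n);print(n,p['position'],p['orientation'],p['fovy'],p['cx'],p['cy'])
    for l in ['plate','plate_tab','plate_ears','rack','rack_seat','clamp','clamp_seat','squeeze_point','pad_face','lock_knob','lock_pivot','grip_end','pliers','bench_block','hammer']:
        for d in env.landmark_of(p,l)[:2]:
            print(l,round(d['score'],2),np.array(d['point']),atd(p,d['point']))
E
```

```text
pics
{'time_s': 0.0, 'qpos': array([-64.5,  18.3,  89.7,  -0. ,  72. ,  -1.1]), 'qvel': array([ 0.1, -0. ,  0.1,  0. ,  0. , -0. ]), 'effort': array([ -0. , -41.2, -23.2,   0.1,   0. ,  -0. ]), 'ee_pos': array([ 257.5, -513.5,  213.1]), 'ee_rot': array([-179.9,   -0. ,   26.6]), 'force': array([-0.6,  0.6,  0.9]), 'torque': array([ 0., -0.,  0.]), 'gripper_force': 0.0, 'gripper_width': 91.32929485489814}
scene [861.7 311.  798.3] [-147.4   -0.5  146. ] 57.73966653941213 326.3510376770941 238.6268527322375
plate 0.98 [198.2 199.8] [ 758.2 -352.     9.4]
plate 0.83 [320.7 199.5] [ 527.6 -195.7   13.5]
plate_tab 0.92 [322.2 170.2] [ 530.9 -184.6  125.2]
plate_tab 0.82 [183.9 174.8] [ 765.7 -360.3   92.1]
plate_ears 0.86 [325.8 181.1] [ 527.  -177.    95.9]
plate_ears 0.7 [244.1 251.5] [ 747.4 -131.2   77.3]
rack 0.61 [322.6 204.4] [ 532.1 -181.2   14.4]
clamp 0.82 [441.1 342.9] [526.7 207.9  12.7]
clamp_seat 0.89 [483.6 365.4] [486.  281.9   2.1]
squeeze_point 0.8 [424.4 279.5] [515.2 117.8 111.6]
pad_face 0.9 [469.9 367.4] [513.3 271.   10.7]
pad_face 0.71 [321.3 167.6] [ 532.3 -185.8 
[... 934 characters left out ...]
517.5 213.1  38.2]
clamp 0.25 [171.3 256.7] [525.2 291.8  73. ]
clamp_seat 0.74 [171.7 254. ] [532.3 292.9  67.2]
squeeze_point 0.83 [250.8 262.6] [509.9 105.4 126.9]
squeeze_point 0.37 [183.3 259.1] [521.2 265.3  68.7]
pad_face 0.72 [182.2 258.2] [530.9 280.7  14.5]
lock_knob 0.66 [234.4 229.7] [584.3 147.1 113. ]
lock_knob 0.43 [377.8 268.7] [ 509.8 -175.1   92.4]
lock_pivot 0.96 [220.4 232.2] [593.9 191.9  28.9]
grip_end 0.9 [259.1 258.8] [516.6  86.4 141.9]
pliers 0.82 [297.2 235.5] [597.1  10.6   1.4]
pliers 0.27 [184.3 259.2] [520.1 261.5  75.4]
bench_block 0.61 [310.8 325. ] [383.1 -29.2  20.4]
hammer 0.72 [285.8 161.1] [776.4  44.4  25.7]
hammer 0.39 [298.5 234.2] [597.8   7.2  14.8]
```

View pics/scene.png

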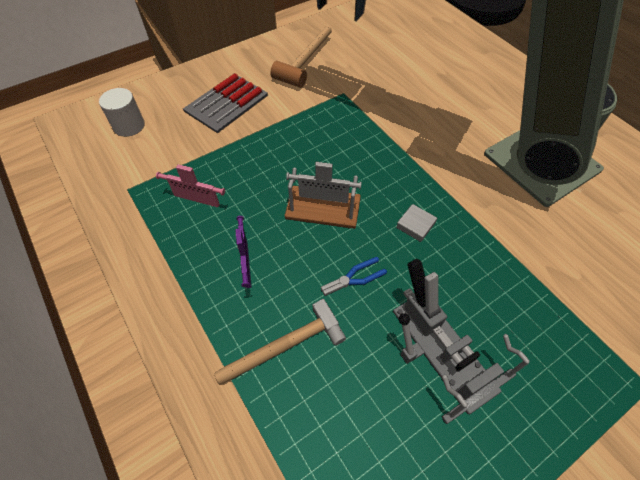

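View pics/top.png

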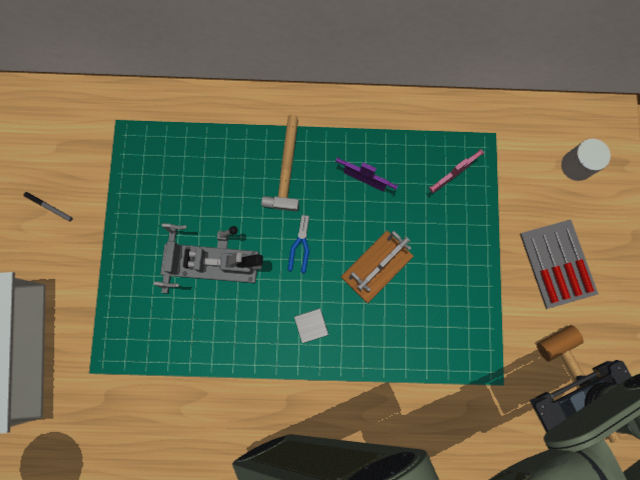

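```bash
cat >> h.py <<'E'
def cloud(p):
    f=240/np.tan(np.radians(p['fovy'])/2);v,u=np.mgrid[:480,:640];z=p['z_map'].astype(float)
    P=np.stack([(u-p['cx'])/f*z,(v-p['cy'])/f*z,z],-1)@Rm(p['orientation']).T+p['position'];P[z==0]=np.nan;return P
def rect(P): # robust line/PCA: centre, angle deg
    c=np.median(P,0);(w,V)=np.linalg.eigh(np.cov((P-P.mean(0))[:,:2].T));return P.mean(0),np.degrees(np.arctan2(V[1,1],V[0,1]))
E
python3 - <<'E'
from h import *
np.set_printoptions(precision=1,suppress=True,linewidth=150)
for n in ['top','scene']:
    p=env.grab_frame(n);P=cloud(p).reshape(-1,3);C=p['frame'].reshape(-1,3)
    near=lambda x,y,r:(np.hypot(P[:,0]-x,P[:,1]-y)<r)
    m=near(515,-183,100)
    for a,b in [(85,104),(120,150)]:
        q=P[m&(P[:,2]>a)&(P[:,2]<b)];print(n,'plate',a,len(q),*rect(q),cv2.minAreaRect(q[:,:2].astype(np.float32)))
    m=(abs(P[:,0]-525)<120)&(abs(P[:,1]-210)<150)
    for a,b in [(80,104),(66,80),(45,66),(8,40),(120,170)]:
        q=P[m&(P[:,2]>a)&(P[:,2]<b)];print(n,'clamp',a,len(q),*rect(q),cv2.minAreaRect(q[:,:2].astype(np.float32)))
    if n=='top':
        X=cloud(p)[215:300,150:275,2];s=np.clip(X*1.5,0,255).astype(np.uint8)
        o=np.hstack([cv2.resize(cv2.applyColorMap(s,cv2.COLORMAP_JET),None,fx=5,fy=5,interpolation=0)])
        o2=cv2.resize(p['frame'][215:300,150:275,::-1],None,fx=5,fy=5,interpolation=0)
        im=np.vstack([o,o2]);cv2.imwrite('pics/clamp1.png',cv2.resize(im,None,fx=.7,fy=.7))
E
```

```text
top plate 85 397 [ 522.7 -181.4   95. ] 136.94366236521557 ((528.0062866210938, -181.1342010498047), (54.98805236816406, 158.935302734375), 46.45114517211914)
top plate 120 73 [ 521.4 -184.6  139.6] 136.09429656813123 ((522.3370971679688, -185.37322998046875), (9.204712867736816, 33.30957794189453), 48.844722747802734)
top clamp 80 284 [524.6 232.8  92.6] 92.01446622377861 ((525.653564453125, 217.32933044433594), (207.42185974121094, 139.4080047607422), 89.31442260742188)
top clamp 66 663 [524.1 243.2  71.1] 85.58273018064818 ((524.770751953125, 217.0941925048828), (204.19107055664062, 134.52833557128906), 89.74541473388672)
top clamp 45 398 [522.1 219.5  59. ] 84.79421591086762 ((525.10498046875, 214.2546844482422), (201.92144775390625, 138.65870666503906), 88.62460327148438)
top clamp 8 1880 [521.  221.6  15.9] 87.8613387250219 ((526.3544311523438, 208.30429077148438), (232.44375610351562, 295.7206726074219), 1.2179572582244873)
top clamp 120 227 [515.9 111.1 139.2] 88.04009805616417 ((517.1751098632812, 114.45054626464844), (66.53398132324219, 23.620586395263672), 86.3959808349609
[... 479 characters left out ...]
6875)
scene clamp 66 1231 [532.8 245.2  71.2] 92.02941345697056 ((530.2783203125, 217.8077392578125), (205.01283264160156, 136.19418334960938), 87.7488021850586)
scene clamp 45 856 [540.5 209.6  58.6] 92.09137827942357 ((529.6565551757812, 217.20257568359375), (206.175048828125, 137.25355529785156), 87.70529174804688)
scene clamp 8 3461 [538.8 239.1  15.9] 96.27514512811806 ((555.1022338867188, 225.77984619140625), (152.9385528564453, 243.57530212402344), 13.848610877990723)
scene clamp 120 479 [524.  118.6 136.5] 87.01752850921083 ((522.0791625976562, 115.22651672363281), (67.13352966308594, 23.967073440551758), 86.41474914550781)<stdin>:13: RuntimeWarning: invalid value encountered in cast
```

View pics/clamp1.png

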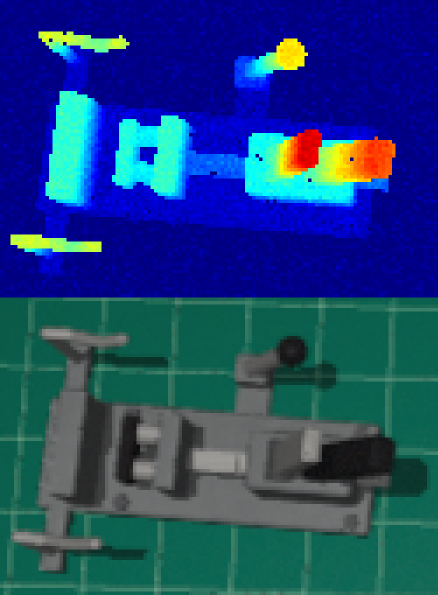

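The picture shows the clamp from above: hooks at left (75,40 and 55,243), the knob at (290,50), and trigger and grip at right (300,150 / 370,158). Next I move above the rack for a closer wrist view.

Call:
{"api": "move_arm", "payload": {"plan": [[[2.05,2.5,0.4],8.45,0],[[2.05,2.5,0.4],8.45,0],[[2.05,2.5,0.4],8.45,0],[[2.05,2.5,0.4],8.45,0],[[2.05,2.5,0.4],8.45,0]], "squeeze": 30}}

```text
time_s: 2.2
ee_pos: [360.9, -388.0, 234.2]
ee_rot: [180.0, 0.0, 69.2]
force: [-0.0, -0.0, 0.3]
gripper_width: 91.2
gripper_force: 0.0
```

Call:
{"api": "move_arm", "payload": {"plan": [[[2.05,2.5,0.4],8.45,0],[[2.05,2.5,0.4],8.45,0],[[2.05,2.5,0.4],8.45,0],[[2.05,2.5,0.4],8.45,0],[[2.05,2.5,0.4],8.45,0]]}}

```text
time_s: 2.7
ee_pos: [463.5, -262.9, 254.3]
ee_rot: [180.0, 0.0, 111.5]
force: [-0.6, -0.8, -0.2]
gripper_width: 91.1
gripper_force: 0.0
```

Call:
{"api": "move_arm", "payload": {"plan": [[[2.05,2.5,0.4],8.45,0],[[2.05,2.5,0.4],8.45,0],[[2.05,2.5,0.4],8.45,0],[[0,0,0],0,0]]}}

```text
time_s: 3.1
ee_pos: [526.5, -186.5, 266.3]
ee_rot: [179.9, 0.1, 136.8]
force: [0.3, -0.0, 0.2]
gripper_width: 91.7
gripper_force: 0.0
```

```bash
python3 - <<'E'
from h import *
np.set_printoptions(precision=1,suppress=True,linewidth=150)
s=env.state();print(s['time_s'],s['ee_pos'],s['ee_rot'],s['qpos'])
for n in ['wrist']:
    p=env.grab_frame(n);save(p,'w1');print(p['position'],p['orientation'],p['fovy'])
    P=cloud(p).reshape(-1,3)
    m=np.hypot(P[:,0]-525,P[:,1]+183)<100
    for a,b in [(85,104),(120,137),(137,150)]:
        q=P[m&(P[:,2]>a)&(P[:,2]<b)]
        if len(q)>20:print(n,'plate',a,len(q),*rect(q),cv2.minAreaRect(q[:,:2].astype(np.float32)))
    for l in ['plate','plate_tab','plate_ears','rack_seat']:
        for d in env.landmark_of(p,l)[:2]:
            print(l,round(d['score'],2),np.array(d['point']),atd(p,d['point']))
E
```

```text
3.1 [ 526.5 -186.5  266.3] [179.9   0.1 136.8] [-20.7  15.2  86.6   0.1  78.2 -67.5]
[ 475.3 -138.5  437. ] [165.6  -0.1  46.8] 68.93930637593054
wrist plate 85 1906 [ 523.6 -179.2   94.8] 137.1677985564301 ((530.00390625, -179.69581604003906), (56.226112365722656, 157.20196533203125), 46.8453369140625)
wrist plate 120 34 [ 512.3 -173.3  127.7] 46.694821116046015 ((512.3162231445312, -173.63368225097656), (9.817159652709961, 0.9352765083312988), 47.9368782043457)
wrist plate 137 463 [ 524.  -184.6  140.4] 136.6635732935759 ((524.2374877929688, -184.93820190429688), (9.703468322753906, 33.81329345703125), 46.883705139160156)
plate 0.94 [318.7 211.6] [ 512.8 -173.9  141.2]
plate_tab 0.76 [317.9 227.3] [ 522.4 -183.9  140.7]
plate_tab 0.65 [473.5 146.3] [596.6  -4.   13.4]
plate_ears 0.78 [317.4 219.9] [ 517.5 -179.9  139.5]
rack_seat 0.59 [317.  219.1] [ 516.4 -179.3  141.9]
```

View pics/w1.png

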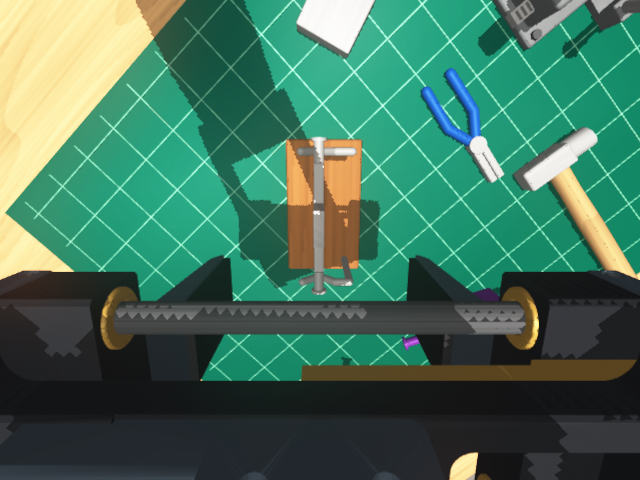

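The rack is centred at about (320,205) in the wrist view, with the tab top at (319,210) directly under the tool. I descend and grip.

Call:
{"api": "move_arm", "payload": {"plan": [[[-0.2,0.15,-4],0,0],[[0,0,-4],0,0],[[0,0,-4],0,0],[[0,0,-3.3],0,0],[[0,0,-1],0,0.5]], "squeeze": 40}}

```text
time_s: 3.85
ee_pos: [519.2, -187.5, 99.6]
ee_rot: [-179.8, -0.4, 136.4]
force: [-0.3, -0.8, 0.0]
gripper_width: 85.8
gripper_force: 0.0
```

Call:
{"api": "move_arm", "payload": {"plan": [[[0,0,0],0,1],[[0,0,0],0,1],[[0,0,0],0,1],[[0,0,0],0,1],[[0,0,0],0,1]]}}

```text
time_s: 4.35
ee_pos: [522.8, -187.7, 104.0]
ee_rot: [180.0, 0.1, 136.5]
force: [-0.4, 0.6, 0.3]
gripper_width: 46.2
gripper_force: 0.0
```

Call:
{"api": "move_arm", "payload": {"plan": [[[0.15,0.25,0],0,1],[[0,0,0],0,1],[[0,0,0],0,1],[[0,0,0],0,1],[[0,0,0],0,1]]}}

```text
time_s: 4.85
ee_pos: [523.9, -184.8, 103.0]
ee_rot: [180.0, -0.0, 136.5]
force: [0.6, 0.9, 1.1]
gripper_width: 10.0
gripper_force: 40.0
```

Call:
{"api": "move_arm", "payload": {"plan": [[[0,0,0],0,1],[[0,0,0],0,1]]}}

```text
time_s: 5.05
ee_pos: [523.9, -184.9, 103.1]
ee_rot: [180.0, 0.0, 136.5]
force: [-0.4, 1.6, 1.1]
gripper_width: 9.4
gripper_force: 40.0
```

Call:
{"api": "move_arm", "payload": {"plan": [[[0,0,0.5],0,1],[[0,0,1.5],0,1],[[0,0,2.5],0,1],[[0,0,3],0,1],[[0,0,3],0,1]]}}

```text
time_s: 5.55
ee_pos: [522.5, -184.9, 207.7]
ee_rot: [-179.9, -0.2, 136.4]
force: [0.9, -0.8, -6.4]
gripper_width: 9.9
gripper_force: 40.0
```

Call:
{"api": "move_arm", "payload": {"plan": [[[0,0,3],0,1],[[0,0,2],0,1],[[0,0,1],0,1],[[0,0,0],0,1]]}}

```text
time_s: 5.95
ee_pos: [523.8, -185.2, 268.4]
ee_rot: [180.0, 0.1, 136.5]
force: [-0.1, -0.9, -6.2]
gripper_width: 10.0
gripper_force: 40.0
```

Call:
{"api": "move_arm", "payload": {"plan": [[[0,1,0],2,1],[[0,2.5,0],4,1],[[0,3,0],4,1],[[0,3,0],4,1],[[0,3,0],4,1]]}}

```text
time_s: 6.45
ee_pos: [522.4, -58.1, 265.9]
ee_rot: [-180.0, -0.2, 154.7]
force: [0.3, -0.2, -5.7]
gripper_width: 9.8
gripper_force: 40.0
```

Call:
{"api": "move_arm", "payload": {"plan": [[[0,3,0],4,1],[[0,3,0],4,1],[[0,3,0],4,1],[[0,3,0],4,1],[[0,3,0],4,1]]}}

```text
time_s: 6.95
ee_pos: [522.2, 91.7, 266.0]
ee_rot: [-180.0, -0.2, 174.7]
force: [-0.3, -0.4, -5.3]
gripper_width: 10.0
gripper_force: 40.0
```

Call:
{"api": "move_arm", "payload": {"plan": [[[0,3,0],2.5,1],[[0,2,0],0,1],[[0,1,0],0,1],[[0,0,0],0,1],[[0,0,0],0,1]]}}

```text
time_s: 7.45
ee_pos: [523.3, 149.3, 267.2]
ee_rot: [-179.9, -0.1, 177.0]
force: [0.2, -0.1, -5.4]
gripper_width: 9.5
gripper_force: 40.0
```

```bash
python3 - <<'E'
from h import *
np.set_printoptions(precision=1,suppress=True,linewidth=150)
s=env.state();print(s['time_s'],s['ee_pos'],s['ee_rot'],s['qpos'],s['force'],s['gripper_width'])
p=env.grab_frame('wrist');save(p,'w2')
np.savez('w2.npz',P=cloud(p))
P=cloud(p).reshape(-1,3)
m=(abs(P[:,0]-530)<130)&(abs(P[:,1]-220)<160)
for a,b in [(80,104),(66,80),(58,68),(120,170)]:
    q=P[m&(P[:,2]>a)&(P[:,2]<b)]
    if len(q)>20:print('clamp',a,len(q),*rect(q),cv2.minAreaRect(q[:,:2].astype(np.float32)))
for l in ['clamp','clamp_seat','squeeze_point','pad_face','lock_knob','lock_pivot','grip_end']:
    for d in env.landmark_of(p,l)[:2]:
        print(l,round(d['score'],2),np.array(d['point']),atd(p,d['point']))
E
```

```text
7.45 [523.3 149.3 267.2] [-179.9   -0.1  177. ] [ 14.7  13.9  88.2  -0.1  78.  -72.3] [ 0.2 -0.1 -5.4] 9.521955779345046
clamp 80 1151 [517.7 252.5  92.1] 85.17923470663928 ((523.607666015625, 214.87710571289062), (209.68588256835938, 139.7251434326172), 86.99496459960938)
clamp 66 2683 [525.6 255.6  70.8] 83.88332641893653 ((505.8916931152344, 234.4318389892578), (215.6145477294922, 118.79965209960938), 66.6907730102539)
clamp 58 1592 [521.3 214.9  64. ] 80.93784963742657 ((547.5025024414062, 215.31195068359375), (103.54560089111328, 195.83761596679688), 1.8157426118850708)
clamp 120 1330 [516.5 110.9 139.4] 87.27313416612631 ((517.6317138671875, 111.85105895996094), (59.05558395385742, 23.83616828918457), 87.82868194580078)
clamp 0.62 [369.6 200.4] [515.9 211.1  11.4]
clamp_seat 0.69 [284.1 223.1] [518.9 116.1 111.8]
clamp_seat 0.57 [455.3 212.1] [524.2 293.2  72. ]
squeeze_point 0.74 [286.3 221.5] [518.  117.9 108.7]
pad_face 0.64 [425.3 208. ] [518.6 262.2  69.6]
lock_pivot 0.9 [355.  260.9] [583.1 188.6  40.7]
lock_pivot 0.46 [214.1 270.2] [454.  153.9 438. ]
grip_end 0.63 [247.4 226.9] [515.8  86.2 136.2]
```

View pics/w2.png

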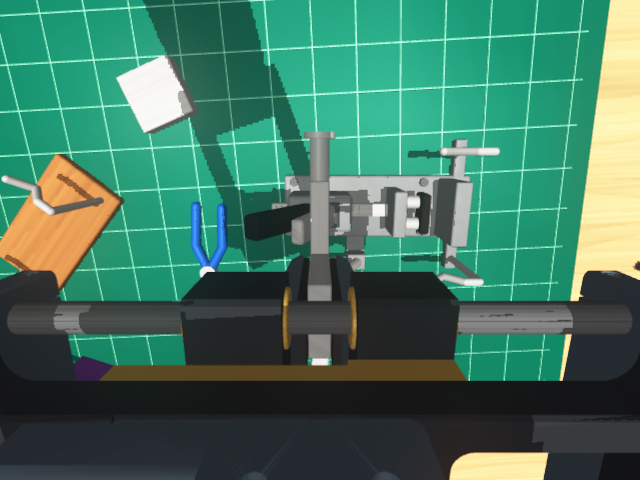

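```bash
python3 - <<'E'
from h import *
np.set_printoptions(precision=1,suppress=True,linewidth=150)
def an(P,n):
    P=P.reshape(-1,3)
    A=P[(abs(P[:,0]-455)<30)&(abs(P[:,1]-285)<60)&(P[:,2]>78)&(P[:,2]<106)]
    B=P[(abs(P[:,0]-590)<30)&(abs(P[:,1]-285)<60)&(P[:,2]>78)&(P[:,2]<106)]
    ca,aa=rect(A);cb,ab=rect(B);print(n,len(A),ca,aa,len(B),cb,ab)
    for yaw in [86]:
        t=np.radians(yaw);ex=np.array([np.cos(t),np.sin(t)]);ey=np.array([-ex[1],ex[0]])
        for Q in (A,B):
            u=Q[:,:2]@ex;v=Q[:,:2]@ey;print(' u',np.percentile(u,[1,99]),'v',np.percentile(v,[2,98]),'uv bottom')
            for lo in np.arange(u.min(),u.max(),6):
                k=(u>=lo)&(u<lo+6);
                if k.sum()>3: print('   ',round(lo+3,1),np.median(Q[k,2]).round(1),np.median(v[k]).round(1),k.sum())
        J=P[(abs(P[:,0]-523)<40)&(P[:,1]>225)&(P[:,1]<330)&(P[:,2]>66)&(P[:,2]<78)]
        u=J[:,:2]@ex;v=J[:,:2]@ey;h,e=np.histogram(u,np.arange(u.min(),u.max()+3,3));print(' jaw u',list(zip(e.round(0).astype(int),h)))
        f=J[u>u.max()-20]; print(' fixed jaw',cv2.minAreaRect(J[(u>u.max()-35)][:,:2].astype(np.float32)),np.percentile(f[:,:2]@ey,[1,99]))
an(np.load('w2.npz')['P'],'wrist')
p=env.grab_frame('top');an(cloud(p),'top')
E
```

```text
wrist 475 [462.  296.   92.9] 86.92963201849366 379 [592.6 296.1  91.2] 86.99377254346498
 u [299.2 353.7] v [-443.9 -436.7] uv bottom
    301.6 97.1 -440.3 56
    307.6 94.4 -441.1 31
    313.6 87.8 -440.5 32
    319.6 83.2 -440.9 49
    325.6 87.7 -439.9 72
    331.6 93.9 -439.8 71
    337.6 97.0 -440.5 51
    343.6 97.6 -439.6 53
    349.6 97.1 -439.9 52
    355.6 96.0 -440.7 8
 u [312.8 355.9] v [-574.9 -567.6] uv bottom
    314.0 87.6 -569.0 24
    320.0 83.4 -570.7 33
    326.0 85.9 -570.8 58
    332.0 91.3 -570.7 58
    338.0 96.6 -570.5 56
    344.0 97.3 -570.5 46
    350.0 96.3 -569.8 74
    356.0 95.6 -569.0 30
 jaw u [(np.int64(264), np.int64(156)), (np.int64(267), np.int64(132)), (np.int64(270), np.int64(129)), (np.int64(273), np.int64(135)), (np.int64(276), np.int64(81)), (np.int64(279), np.int64(0)), (np.int64(282), np.int64(0)), (np.int64(285), np.int64(0)), (np.int64(288), np.int64(0)), (np.int64(291), np.int64(1)), (np.int64(294), np.int64(107)), (np.int64(297), np.int64(117)), (np.int64(300), np.int64(106)), (np.int64(303), np.int64(23)), (np.int64(306), np.int64(0)
[... 640 characters left out ...]
om
    300.7 97.1 -439.4 9
    306.7 94.4 -439.1 7
    312.7 86.6 -439.0 6
    318.7 84.7 -439.0 8
  return _methods._mean(a, axis=axis, dtype=dtype,
  ret = um.true_divide(
h.py:24: RuntimeWarning: Mean of empty slice.
  c=np.median(P,0);(w,V)=np.linalg.eigh(np.cov((P-P.mean(0))[:,:2].T));return P.mean(0),np.degrees(np.arctan2(V[1,1],V[0,1]))
  avg = a.mean(axis, **keepdims_kw)
h.py:24: RuntimeWarning: Degrees of freedom <= 0 for slice
  c=np.median(P,0);(w,V)=np.linalg.eigh(np.cov((P-P.mean(0))[:,:2].T));return P.mean(0),np.degrees(np.arctan2(V[1,1],V[0,1]))
  c *= np.true_divide(1, fact)
  c *= np.true_divide(1, fact)
Traceback (most recent call last):
IndexError: index -1 is out of bounds for axis 0 with size 0
```

Call:
{"api": "move_arm", "payload": {"plan": [[[0.05,1,0],-0.7,1],[[0.05,2.5,0],0,1],[[0.05,3,0],0,1],[[0.05,3,0],0,1],[[0.1,2.2,0],0,1]]}}

```text
time_s: 8.4
ee_pos: [526.5, 269.6, 267.9]
ee_rot: [179.9, -0.0, 176.3]
force: [0.4, 0.7, -5.8]
gripper_width: 9.8
gripper_force: 40.0
```

Call:
{"api": "move_arm", "payload": {"plan": [[[0,1.4,0],0,1],[[0,0,0],0,1],[[0,0,-1],0,1],[[0,0,-2.5],0,1],[[0,0,-3],0,1]]}}

```text
time_s: 8.9
ee_pos: [527.3, 279.9, 202.9]
ee_rot: [180.0, 0.1, 176.2]
force: [0.3, -0.2, -5.3]
gripper_width: 9.7
gripper_force: 40.0
```

Call:
{"api": "move_arm", "payload": {"plan": [[[0,0,-1.5],0,1],[[0,0,0],0,1],[[0,0,0],0,1]]}}

```text
time_s: 9.2
ee_pos: [527.0, 280.1, 188.1]
ee_rot: [-180.0, 0.0, 176.2]
force: [0.9, -0.7, -5.1]
gripper_width: 9.9
gripper_force: 40.0
```

```bash
python3 - <<'E'
from h import *
np.set_printoptions(precision=1,suppress=True,linewidth=150)
s=env.state();print(s['time_s'],s['ee_pos'],s['ee_rot'],s['force'],s['gripper_width'])
p=env.grab_frame('wrist');save(p,'w3');P=cloud(p).reshape(-1,3)
t=np.radians(86.3);ex=np.array([np.cos(t),np.sin(t)]);ey=np.array([-ex[1],ex[0]])
u=P[:,:2]@ex;v=P[:,:2]@ey
S=np.array([526.4,283.9]);print('seat u v',S@ex,S@ey,'tcp',s['ee_pos'][:2]@ex,s['ee_pos'][:2]@ey)
# ears of held plate
z=P[:,2];ez=s['ee_pos'][2]-13
m=(abs(u-s['ee_pos'][:2]@ex)<12)&(abs(z-ez)<14)&(abs(v-s['ee_pos'][:2]@ey)<100)
q=P[m];print('plate ears z~',ez,len(q),rect(q),np.percentile(v[m],[1,99]), 'u',np.percentile(u[m],[2,98]))
k=(abs(v+440)<30)&(abs(u-322)<40)&(z>78)&(z<101)
print('hook',rect(P[k]),np.median(v[k]))
for lo in range(296,360,5):
    kk=k&(u>=lo)&(u<lo+5)
    if kk.sum()>3: print(lo+2.5,np.median(z[kk]).round(1),kk.sum())
E
```

```text
9.2 [527.  280.1 188.1] [-180.     0.   176.2] [ 0.9 -0.7 -5.1] 9.948526020162975
seat u v 317.2780510918287 -506.98205914546025 tcp 313.5695302436714 -507.85333288606887
plate ears z~ 175.12764533634024 2686 (array([482.8, 283.6, 180.2]), np.float64(176.22532875074097)) [-557.5 -429.7] u [309.2 319.2]
hook (array([462. , 299.4,  95.4]), np.float64(87.06037854488247)) -441.6063274984066
298.5 97.2 56
303.5 95.9 76
308.5 93.3 11
323.5 88.3 65
328.5 93.0 77
333.5 97.3 77
338.5 97.4 77
343.5 97.5 76
348.5 97.3 76
353.5 96.2 15
```

View pics/w3.png

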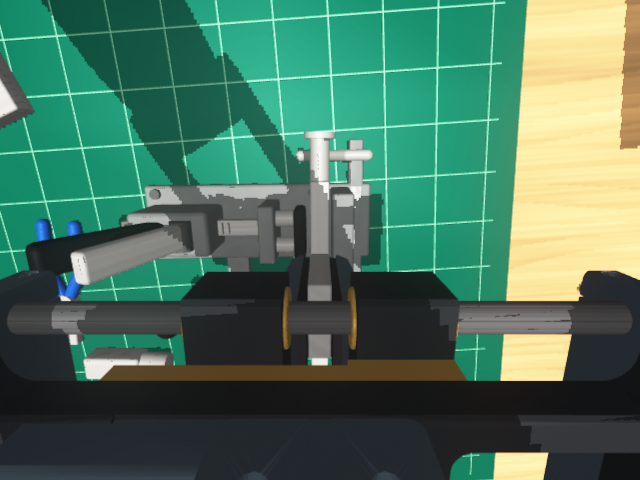

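Ear at (320,150) is over the near hook, whose V is at about (325,155), and the plate is upright. I lower it, then shift 3 mm in and let it down.

Call:
{"api": "move_arm", "payload": {"plan": [[[0,0,-2],0,1],[[0,0,-2.5],0,1],[[0,0,-2],0,1],[[0,0,-1],0,1],[[0,0,0],0,1]]}}

```text
time_s: 9.75
ee_pos: [526.6, 280.7, 112.6]
ee_rot: [-180.0, -0.1, 176.3]
force: [0.4, 0.6, -5.6]
gripper_width: 10.0
gripper_force: 40.0
```

Call:
{"api": "move_arm", "payload": {"plan": [[[-0.05,0.3,0],0,1],[[0,0,-0.3],0,1],[[0,0,0],0,1],[[0,0,0],0,1]]}}

```text
time_s: 10.15
ee_pos: [526.4, 284.1, 110.5]
ee_rot: [180.0, 0.0, 176.3]
force: [-0.9, 0.2, -6.2]
gripper_width: 9.4
gripper_force: 40.0
```

Call:
{"api": "move_arm", "payload": {"plan": [[[0,0,-0.3],0,1],[[0,0,-0.2],0,1],[[0,0,-0.1],0,1],[[0,0,0],0,1]]}}

```text
time_s: 10.55
ee_pos: [526.3, 284.2, 104.0]
ee_rot: [180.0, 0.0, 176.3]
force: [-0.5, 1.0, -5.4]
gripper_width: 9.7
gripper_force: 40.0
```

Call:
{"api": "move_arm", "payload": {"plan": [[[0,0,-0.1],0,1],[[0,0,-0.05],0,1],[[0,0,0],0,1]]}}

```text
time_s: 10.85
ee_pos: [526.4, 284.2, 103.5]
ee_rot: [180.0, 0.1, 176.3]
force: [-2.0, 0.8, 2.7]
gripper_width: 9.9
gripper_force: 40.0
```

Contact felt: the hooks now carry the weight. I let go, rise and check.

Call:
{"api": "move_arm", "payload": {"plan": [[[0,0,0],0,0.75],[[0,0,0],0,0.6],[[0,0,0],0,0.5],[[0,0,0],0,0.5],[[0,0,0],0,0.5]]}}

```text
time_s: 11.35
ee_pos: [526.3, 284.0, 102.4]
ee_rot: [180.0, -0.0, 176.3]
force: [-0.8, 0.1, 0.2]
gripper_width: 44.7
gripper_force: 0.0
```

Call:
{"api": "move_arm", "payload": {"plan": [[[0,0,2],0,0.3],[[0,0,4],0,0.3],[[0,0,4],0,0],[[0,0,4],0,0],[[0,-2,2],0,0]]}}

```text
time_s: 11.85
ee_pos: [527.5, 265.9, 266.3]
ee_rot: [179.8, 0.3, 176.4]
force: [0.2, 0.1, -0.5]
gripper_width: 82.7
gripper_force: 0.0
```

Call:
{"api": "move_arm", "payload": {"plan": [[[0,-3,0],0,0],[[0,-3,0],0,0],[[0,-3,0],0,0],[[0,0,0],0,0]]}}

```text
time_s: 12.25
ee_pos: [526.1, 171.0, 262.7]
ee_rot: [-179.9, 0.0, 176.1]
force: [0.6, 0.9, 0.5]
gripper_width: 91.7
gripper_force: 0.0
```

```bash
python3 - <<'E'
from h import *
np.set_printoptions(precision=1,suppress=True,linewidth=150)
s=env.state();print(s['time_s'],s['ee_pos'],s['ee_rot'],s['force'],s['gripper_width'])
p=env.grab_frame('wrist');save(p,'w4')
t=np.radians(86.3);ex=np.array([np.cos(t),np.sin(t)]);ey=np.array([-ex[1],ex[0]])
O=np.array([526.4,283.9])-70*ex
def loc(P): return np.c_[(P[:,:2]-O)@ex,(P[:,:2]-O)@ey,P[:,2]]
for n in ['wrist','top','scene']:
    if n!='wrist': p=env.grab_frame(n)
    L=loc(cloud(p).reshape(-1,3));x,y,z=L.T
    m=(abs(x-70)<20)&(abs(y)<30)&(z>130)&(z<150);print(n,'tab top',m.sum(),L[m].mean(0) if m.any() else '')
    m=(abs(x-70)<10)&(abs(y)<85)&(z>89)&(z<100);print(n,'plate top',m.sum(),L[m].mean(0),cv2.minAreaRect(L[m][:,:2].astype(np.float32)))
    for h in range(76,164,8):
        m=(x>-160)&(x<-20)&(abs(y)<25)&(z>h)&(z<h+8)
        if m.sum()>3: print(h+4,'x',np.percentile(x[m],[1,50,99]),'y',np.percentile(y[m],[1,99]),m.sum())
    m=(x>-100)&(x<40)&(y<-50)&(y>-85)&(z>85)&(z<125);print(n,'knob',L[m].mean(0) if m.any() else '',m.sum())
E
```

```text
12.25 [526.1 171.  262.7] [-179.9    0.   176.1] [0.6 0.9 0.5] 91.72109444138748
wrist tab top 606 [ 69.4   0.5 138.7]
wrist plate top 1247 [69.2 25.5 94.2] ((69.69876861572266, 14.130401611328125), (127.55351257324219, 19.92687225341797), 89.66168975830078)
80 x [-89.9 -52.7 -47.6] y [-14.    9.3] 148
88 x [-96.1 -59.4 -52. ] y [-11.5   9.3] 146
96 x [-100.9  -64.6  -54.8] y [-12.    9.2] 158
104 x [-107.4  -91.   -57.5] y [-12.5   9.1] 186
112 x [-112.8  -97.3  -60.7] y [-13.7   9. ] 297
120 x [-117.5 -102.9  -63.2] y [-13.3   9. ] 313
128 x [-131.6 -108.5  -66.3] y [-13.3   8.9] 340
136 x [-130.7 -117.5  -69.3] y [-14.1   8.7] 608
144 x [-122.8  -74.6  -71.9] y [-12.4   8.5] 180
152 x [-87.7 -81.  -75.2] y [-12.7   8.2] 400
wrist knob [-53.5 -66.  105.5] 387
top tab top 39 [ 68.2  11.5 139.2]
top plate top 164 [68.  44.6 94.8] ((66.07405090332031, 36.18824005126953), (87.627685546875, 17.77580451965332), 82.923583984375)
80 x [-91.4 -75.3 -48.2] y [-2.3 12.1] 29
88 x [-93.5 -82.4 -53. ] y [-1.8 10.4] 23
96 x [-97.4 -88.7 -56.5] y [-0.7 11.2] 19
104 x [-103.3  -94.1  -60.8] y [-2.1
[... 289 characters left out ...]
1
top knob  0
scene tab top 162 [ 70.3  -5.2 139.6]
scene plate top 484 [ 70.4 -12.3  94.4] ((70.10920715332031, -3.1478271484375), (19.89216423034668, 159.75399780273438), 0.11425192654132843)
80 x [-92.2 -58.9 -47.2] y [-17.9   5.4] 90
88 x [-98.3 -78.8 -52.3] y [-18.    4.6] 83
96 x [-105.3  -86.4  -55.3] y [-17.6   4.8] 91
104 x [-110.6  -92.   -57.7] y [-17.9   5.1] 99
112 x [-115.7  -97.7  -61.1] y [-18.3   4.1] 109
120 x [-120.1 -103.2  -63.9] y [-18.2   4.1] 110
128 x [-124.8 -108.6  -67. ] y [-18.    4.1] 115
136 x [-131.4 -116.8  -69.8] y [-18.1   3.7] 160
144 x [-124.3  -75.8  -72.9] y [-16.8   2.7] 57
152 x [-88.6 -81.2 -75.6] y [-16.5   3.9] 92
scene knob [-52.7 -73.  104.4] 147
```

View pics/w4.png

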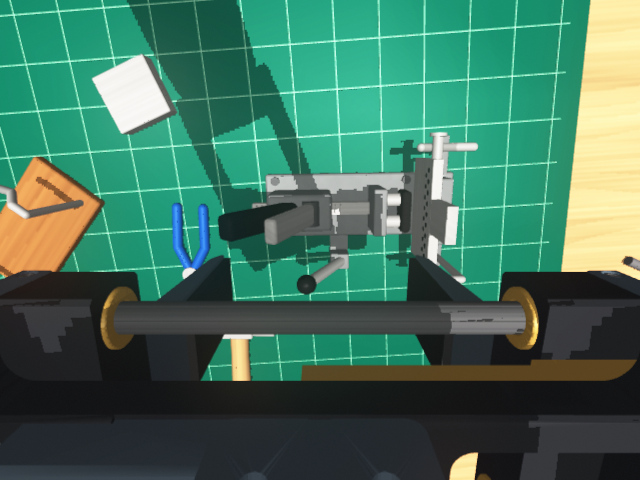

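The plate hangs upright in the hooks at (435,190), with the trigger at (290,225) and the knob at (307,284). Next I go down over grip and trigger.

Call:
{"api": "move_arm", "payload": {"plan": [[[-0.3,-1.5,0],0,0],[[-0.3,-2.5,0],0,0],[[-0.25,-1.5,-2],0,0],[[0,0,-3.5],0,0],[[0,0,-3],0,0]]}}

```text
time_s: 12.9
ee_pos: [517.4, 118.4, 176.5]
ee_rot: [-180.0, 0.0, 176.3]
force: [0.8, 0.0, -0.4]
gripper_width: 91.2
gripper_force: 0.0
```

Call:
{"api": "move_arm", "payload": {"plan": [[[0,0,-1],0,0],[[0,0,0],0,0],[[0,0,0],0,0]]}}

```text
time_s: 13.2
ee_pos: [518.6, 119.3, 168.6]
ee_rot: [180.0, 0.1, 176.3]
force: [-0.5, -0.2, -0.4]
gripper_width: 91.4
gripper_force: 0.0
```

Call:
{"api": "move_arm", "payload": {"plan": [[[-0.1,-0.3,0],0,0],[[0,0,-1.5],0,0],[[0,0,-2],0,0],[[0,0,-1.5],0,0],[[0,0,0],0,0]]}}

```text
time_s: 13.7
ee_pos: [516.0, 115.7, 116.9]
ee_rot: [-180.0, -0.1, 176.3]
force: [-0.5, -0.7, 1.0]
gripper_width: 91.1
gripper_force: 0.0
```

```bash
python3 - <<'E'
from h import *
p=env.grab_frame('wrist');q=env.grab_frame('scene')
cv2.imwrite('pics/w5.png',np.hstack([p['frame'][120:440,160:560,::-1],cv2.resize(q['frame'][210:430,350:550,::-1],(400,320))[:, :]]))
print(env.state()['ee_pos'],env.state()['force'])
E
```

```text
[517.49715862 116.08052476 118.59135445] [0.59664685 0.20646211 0.71596053]
```

View pics/w5.png

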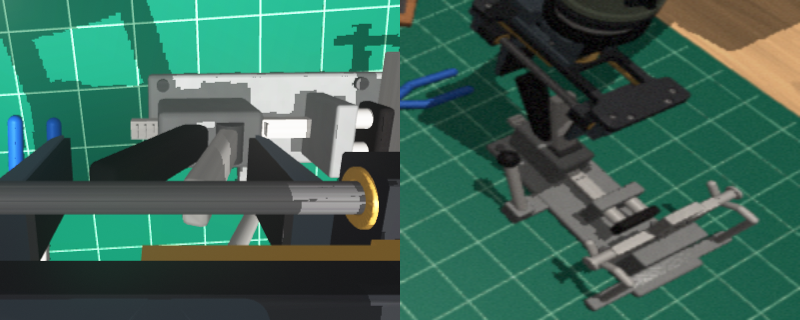

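Fingers stand either side of the grip (left, 50,200) and trigger (right, 270,190). I make the first squeeze.

Call:
{"api": "move_arm", "payload": {"plan": [[[0,0,0],0,0.5],[[0,0,0],0,0.5],[[0,-0.3,0],0,0.5],[[0,-0.4,0],0,0.5],[[0,-0.2,0],0,0.5]], "squeeze": 30}}

```text
time_s: 14.3
ee_pos: [516.9, 107.5, 117.8]
ee_rot: [179.9, 0.0, 176.3]
force: [-0.2, 0.5, 0.3]
gripper_width: 54.3
gripper_force: 8.0
```

Call:
{"api": "move_arm", "payload": {"plan": [[[0,0,0],0,0.5],[[0,0,0],0,0.5]]}}

```text
time_s: 14.5
ee_pos: [516.9, 106.6, 117.8]
ee_rot: [-180.0, 0.0, 176.3]
force: [-0.7, -0.7, 1.7]
gripper_width: 51.3
gripper_force: 27.9
```

Call:
{"api": "move_arm", "payload": {"plan": [[[0,0.2,0],0,0.05],[[0,0.4,0],0,0.05],[[0,0.3,0],0,0.05],[[0,0,0],0,0.05],[[0,0,0],0,0.05]]}}

```text
time_s: 15.0
ee_pos: [516.3, 116.4, 117.1]
ee_rot: [180.0, -0.1, 176.3]
force: [0.7, 0.6, -0.3]
gripper_width: 86.0
gripper_force: 0.0
```

```bash
cat > jaw.py <<'E'
from h import *
np.set_printoptions(precision=1,suppress=True,linewidth=150)
t=np.radians(86.3);ex=np.array([np.cos(t),np.sin(t)]);ey=np.array([-ex[1],ex[0]])
O=np.array([526.4,283.9])-70*ex
s=env.state();print(s['time_s'],s['ee_pos'],s['gripper_width'],s['gripper_force'])
for n in ['wrist','scene']:
    p=env.grab_frame(n);P=cloud(p).reshape(-1,3)
    x,y,z=np.c_[(P[:,:2]-O)@ex,(P[:,:2]-O)@ey,P[:,2]].T
    m=(x>-28)&(x<62)&(abs(y)<33)&(z>64)&(z<80);print(n,'jaw top x',np.percentile(x[m],[1,99]),m.sum())
    m=(x>-20)&(x<66)&(abs(y)<24)&(z>40)&(z<68);h,e=np.histogram(x[m],np.arange(-20,68,4));print(dict(zip(e[:-1].astype(int).tolist(),h.tolist())))
    m=(x>-100)&(x<-45)&(abs(y+2)<14)&(z>146)&(z<152);print('trig x',np.percentile(x[m],[2,98]) if m.any() else '',m.sum())
    m=(abs(x-70)<20)&(abs(y)<30)&(z>130)&(z<150);print(n,'tab top',m.sum(),x[m].mean() if m.any() else '')
E
python3 jaw.py
```

```text
15.0 [516.3 116.4 117.1] 85.99982722180648 0.0
wrist jaw top x [21.8 60.8] 2099
{-20: 34, -16: 5, -12: 39, -8: 0, -4: 0, 0: 0, 4: 0, 8: 0, 12: 0, 16: 0, 20: 1236, 24: 46, 28: 46, 32: 24, 36: 0, 40: 70, 44: 180, 48: 274, 52: 703, 56: 76, 60: 34}
trig x [-87.4 -53.9] 324
wrist tab top 0 
scene jaw top x [21.7 61.3] 407
{-20: 2, -16: 2, -12: 7, -8: 0, -4: 0, 0: 0, 4: 1, 8: 0, 12: 0, 16: 0, 20: 2, 24: 0, 28: 0, 32: 24, 36: 42, 40: 38, 44: 45, 48: 38, 52: 18, 56: 12, 60: 27}
trig x [-87.2 -74.5] 27
scene tab top 167 70.2880793338231
```

The first squeeze gained a tooth: the jaw's back face moved from about 14 to 21.7 mm. Now I repeat it.

Call:
{"api": "move_arm", "payload": {"plan": [[[0,-0.1,0],0,0.5],[[0,-0.2,0],0,0.5],[[0,-0.3,0],0,0.5],[[0,-0.3,0],0,0.5],[[0,0,0],0,0.5]], "squeeze": 40}}

```text
time_s: 15.6
ee_pos: [516.7, 106.7, 117.4]
ee_rot: [-180.0, -0.0, 176.3]
force: [-0.1, -0.2, -0.6]
gripper_width: 50.8
gripper_force: 36.8
```

Call:
{"api": "move_arm", "payload": {"plan": [[[0,0,0],0,0.5],[[0,0,0],0,0.5]]}}

```text
time_s: 15.8
ee_pos: [516.7, 106.7, 117.4]
ee_rot: [-180.0, -0.0, 176.3]
force: [0.8, -0.2, -1.5]
gripper_width: 50.8
gripper_force: 36.8
```

Call:
{"api": "move_arm", "payload": {"plan": [[[0,0.2,0],0,0.05],[[0,0.4,0],0,0.05],[[0,0.3,0],0,0.05],[[0,0,0],0,0.05],[[0,0,0],0,0.05]]}}

```text
time_s: 16.3
ee_pos: [516.5, 116.3, 117.3]
ee_rot: [180.0, -0.0, 176.3]
force: [0.3, 0.8, 0.9]
gripper_width: 85.7
gripper_force: 0.0
```

Call:
{"api": "move_arm", "payload": {"plan": [[[0,-0.1,0],0,0.5],[[0,-0.2,0],0,0.5],[[0,-0.3,0],0,0.5],[[0,-0.3,0],0,0.5],[[0,0,0],0,0.5]]}}

```text
time_s: 16.8
ee_pos: [516.5, 106.8, 117.3]
ee_rot: [-180.0, -0.0, 176.3]
force: [-0.5, 0.0, -1.6]
gripper_width: 51.4
gripper_force: 36.7
```

Call:
{"api": "move_arm", "payload": {"plan": [[[0,0,0],0,0.5],[[0,0,0],0,0.5]]}}

```text
time_s: 17.0
ee_pos: [516.6, 106.8, 117.3]
ee_rot: [180.0, -0.0, 176.3]
force: [-0.1, -1.3, -2.6]
gripper_width: 51.2
gripper_force: 36.6
```

Call:
{"api": "move_arm", "payload": {"plan": [[[0,0.2,0],0,0.05],[[0,0.4,0],0,0.05],[[0,0.3,0],0,0.05],[[0,0,0],0,0.05],[[0,0,0],0,0.05]]}}

```text
time_s: 17.5
ee_pos: [516.6, 116.3, 117.3]
ee_rot: [180.0, -0.0, 176.3]
force: [0.1, -0.1, 0.2]
gripper_width: 85.5
gripper_force: 0.0
```

```bash
python3 jaw.py
```

```text
17.5 [516.6 116.3 117.3] 85.54248926276541 0.0
wrist jaw top x [31.7 61.8] 1934
{-20: 39, -16: 38, -12: 1, -8: 40, -4: 39, 0: 4, 4: 0, 8: 0, 12: 0, 16: 0, 20: 0, 24: 0, 28: 300, 32: 925, 36: 43, 40: 39, 44: 2, 48: 4, 52: 140, 56: 671, 60: 84}
trig x [-87.3 -53.9] 334
wrist tab top 0 
scene jaw top x [31.7 61.6] 333
{-20: 4, -16: 5, -12: 2, -8: 6, -4: 5, 0: 0, 4: 0, 8: 0, 12: 0, 16: 0, 20: 0, 24: 1, 28: 0, 32: 0, 36: 0, 40: 0, 44: 47, 48: 40, 52: 38, 56: 21, 60: 8}
trig x [-87.8 -74.9] 21
scene tab top 167 69.24995776587568
```

Call:
{"api": "move_arm", "payload": {"plan": [[[0,-0.1,0],0,0.5],[[0,-0.2,0],0,0.5],[[0,-0.3,0],0,0.5],[[0,-0.3,0],0,0.5],[[0,0,0],0,0.5]], "squeeze": 50}}

```text
time_s: 18.1
ee_pos: [516.5, 106.7, 117.3]
ee_rot: [-180.0, -0.0, 176.3]
force: [-1.7, -1.0, -0.3]
gripper_width: 50.8
gripper_force: 47.1
```

Call:
{"api": "move_arm", "payload": {"plan": [[[0,0,0],0,0.5],[[0,0,0],0,0.5]]}}

```text
time_s: 18.3
ee_pos: [516.5, 106.7, 117.3]
ee_rot: [180.0, -0.0, 176.2]
force: [-0.1, -1.6, -1.5]
gripper_width: 50.6
gripper_force: 46.8
```

Call:
{"api": "move_arm", "payload": {"plan": [[[0,0.2,0],0,0],[[0,0.4,0],0,0],[[0,0.3,0],0,0],[[0,0,0],0,0],[[0,0,0],0,0]]}}

```text
time_s: 18.8
ee_pos: [516.7, 116.4, 117.3]
ee_rot: [180.0, -0.0, 176.3]
force: [0.8, -0.5, 0.5]
gripper_width: 87.8
gripper_force: 0.0
```

```bash
python3 jaw.py
```

```text
18.8 [516.7 116.4 117.3] 87.84033008380393 0.0
wrist jaw top x [37.2 61.8] 1919
{-20: 33, -16: 38, -12: 7, -8: 32, -4: 38, 0: 7, 4: 36, 8: 0, 12: 0, 16: 0, 20: 0, 24: 0, 28: 0, 32: 0, 36: 1257, 40: 47, 44: 38, 48: 10, 52: 2, 56: 372, 60: 105}
trig x [-87.3 -52.8] 325
wrist tab top 0 
scene jaw top x [37.3 61.6] 332
{-20: 4, -16: 6, -12: 3, -8: 3, -4: 4, 0: 2, 4: 3, 8: 0, 12: 0, 16: 1, 20: 1, 24: 0, 28: 1, 32: 0, 36: 0, 40: 0, 44: 1, 48: 27, 52: 40, 56: 25, 60: 8}
trig x [-87.8 -74.2] 27
scene tab top 173 69.4358586016949
```

Pad is now pushed back about 10–12 mm, with the trigger back at rest. I withdraw, shut the fingers and go to the knob's −x side.

Call:
{"api": "move_arm", "payload": {"plan": [[[0,0,1.5],0,0],[[0,0,3],0,0],[[0,0,3],0,0],[[0,0,1.5],0,0.5],[[1,0,0],0,1]], "squeeze": 20}}

```text
time_s: 19.4
ee_pos: [527.6, 116.3, 210.0]
ee_rot: [179.9, 0.3, 176.3]
force: [0.6, -0.4, -0.4]
gripper_width: 78.0
gripper_force: 0.0
```

Call:
{"api": "move_arm", "payload": {"plan": [[[2,0.2,0],0,1],[[2,0.1,0],0,1],[[1.5,0,0],0,1],[[0,0,0],0,1],[[0,0,0],0,1]]}}

```text
time_s: 19.9
ee_pos: [581.2, 118.8, 205.9]
ee_rot: [-180.0, -0.2, 176.3]
force: [-0.5, -0.6, 0.1]
gripper_width: 38.2
gripper_force: 0.0
```

Call:
{"api": "move_arm", "payload": {"plan": [[[0,0,0],0,1],[[0,0,0],0,1],[[0,0,0],0,1],[[0,0,0],0,1]]}}

```text
time_s: 20.3
ee_pos: [581.5, 119.0, 207.7]
ee_rot: [180.0, 0.0, 176.3]
force: [1.0, -0.4, -0.0]
gripper_width: 6.3
gripper_force: 0.0
```

```bash
python3 jaw.py; python3 - <<'E'
from h import *
p=env.grab_frame('scene');P=cloud(p).reshape(-1,3);C=p['frame'].reshape(-1,3).astype(int)
m=(abs(P[:,0]-590)<30)&(abs(P[:,1]-160)<60)&(P[:,2]>90)&(P[:,2]<125);print(P[m].mean(0),m.sum())
E
```

```text
20.3 [581.5 119.  207.7] 6.2611588402184815 0.0
wrist jaw top x [37.3 61.7] 1552
{-20: 20, -16: 18, -12: 4, -8: 19, -4: 21, 0: 2, 4: 22, 8: 0, 12: 0, 16: 0, 20: 0, 24: 0, 28: 0, 32: 0, 36: 666, 40: 0, 44: 0, 48: 0, 52: 7, 56: 342, 60: 52}
trig x [-87.6 -74.5] 206
wrist tab top 1236 67.88020533628917
scene jaw top x [37.4 61.5] 331
{-20: 3, -16: 7, -12: 3, -8: 3, -4: 3, 0: 0, 4: 2, 8: 0, 12: 1, 16: 0, 20: 0, 24: 0, 28: 0, 32: 0, 36: 0, 40: 0, 44: 0, 48: 29, 52: 38, 56: 31, 60: 5}
trig x  0
scene tab top 171 69.44453116474314
[591.3848169  155.72415279 106.3907426 ] 132
```

Call:
{"api": "move_arm", "payload": {"plan": [[[0.3,0,-2],0,1],[[0,0,-3.5],0,1],[[0,0,-3.5],0,1],[[0,0,-2],0,1],[[0,0,-0.5],0,1]]}}

```text
time_s: 20.95
ee_pos: [583.0, 118.7, 89.9]
ee_rot: [-179.9, -0.3, 176.3]
force: [-0.7, -1.1, 0.2]
gripper_width: 0.4
gripper_force: 0.0
```

Call:
{"api": "move_arm", "payload": {"plan": [[[0,0,0],0,1],[[0,1,0],0,1],[[0,1,0],0,1],[[0.1,1,0],0,1],[[0.1,1,0],0,1]]}}

```text
time_s: 21.45
ee_pos: [587.3, 160.1, 93.6]
ee_rot: [180.0, 0.1, 176.3]
force: [0.1, -2.2, 2.2]
gripper_width: 0.2
gripper_force: 1.1
```

Call:
{"api": "move_arm", "payload": {"plan": [[[0.1,1,0],0,1],[[0.1,1,0],0,1],[[0.1,1,0],0,1],[[0,0.6,0],0,1],[[0,0,0],0,1]]}}

```text
time_s: 21.95
ee_pos: [589.6, 196.2, 92.0]
ee_rot: [180.0, -0.0, 176.3]
force: [0.1, 0.2, 0.5]
gripper_width: 0.2
gripper_force: 0.0
```

Call:
{"api": "move_arm", "payload": {"plan": [[[0.05,0.4,0],0,1],[[0,0.4,0],0,1],[[0,0.2,0],0,1],[[0,0,0],0,1]]}}

```text
time_s: 22.35
ee_pos: [590.3, 205.2, 92.5]
ee_rot: [180.0, 0.0, 176.3]
force: [-0.7, -0.5, -1.0]
gripper_width: 0.6
gripper_force: 0.2
```

```bash
python3 - <<'E'
from h import *
t=np.radians(86.3);ex=np.array([np.cos(t),np.sin(t)]);ey=np.array([-ex[1],ex[0]])
O=np.array([526.4,283.9])-70*ex
for n in ['scene','wrist']:
    p=env.grab_frame(n);P=cloud(p).reshape(-1,3)
    x,y,z=np.c_[(P[:,:2]-O)@ex,(P[:,:2]-O)@ey,P[:,2]].T
    m=(x>10)&(x<45)&(abs(y+68)<18)&(z>80)&(z<125);print(n,m.sum(),x[m].mean(),z[m].mean(),x[m].max())
    print([ (round(d['score'],2),((atz(p,d['point'],102)[:2]-O)@ex).round(1)) for d in env.landmark_of(p,'lock_knob')[:2]])
E
```

```text
scene 46 16.978791627459717 109.10837410139995 23.664516551360403
[(0.64, np.float64(9.4))]<stdin>:7: RuntimeWarning: Mean of empty slice.
  ret = ret.dtype.type(ret / rcount)
Traceback (most recent call last):
ValueError: zero-size array to reduction operation maximum which has no identity
```

Call:
{"api": "move_arm", "payload": {"plan": [[[0,0.3,0],0,1],[[0,0.3,0],0,1],[[0,0,0],0,1]]}}

```text
time_s: 22.8
ee_pos: [590.2, 210.6, 92.4]
ee_rot: [-179.9, -0.0, 176.3]
force: [-0.9, -2.8, -0.3]
gripper_width: 0.6
gripper_force: 1.6
```

Call:
{"api": "move_arm", "payload": {"plan": [[[0,0.2,0],0,1],[[0,0,0],0,1]]}}

```text
time_s: 23.0
ee_pos: [590.2, 210.9, 92.4]
ee_rot: [-179.8, -0.0, 176.3]
force: [-0.2, -7.6, 1.2]
gripper_width: 0.4
gripper_force: 4.0
```

At the stop (force −7.6 N). I back off, rise and check.

Call:
{"api": "move_arm", "payload": {"plan": [[[0,-1.5,0],0,1],[[0,-2.5,0],0,1],[[0,0,3],0,1],[[0,0,4],0,1],[[0,0,4],0,1]]}}

```text
time_s: 23.5
ee_pos: [590.0, 172.8, 203.6]
ee_rot: [179.9, -0.0, 176.2]
force: [0.1, 0.5, 0.7]
gripper_width: 0.6
gripper_force: 0.0
```

Call:
{"api": "move_arm", "payload": {"plan": [[[0,0,2],0,1],[[0,-2,0],0,1],[[0,-3,0],0,1],[[0,-3,0],0,1],[[0,0,0],0,1]]}}

```text
time_s: 24.0
ee_pos: [590.2, 90.1, 222.9]
ee_rot: [180.0, 0.0, 176.1]
force: [0.3, 0.0, 0.1]
gripper_width: 0.6
gripper_force: 0.0
```

```bash
python3 jaw.py; python3 - <<'E'
from h import *
t=np.radians(86.3);ex=np.array([np.cos(t),np.sin(t)]);ey=np.array([-ex[1],ex[0]])
O=np.array([526.4,283.9])-70*ex
for n in ['top','scene','wrist']:
    p=env.grab_frame(n);P=cloud(p).reshape(-1,3)
    if n=='scene': cv2.imwrite('pics/end.png',cv2.resize(p['frame'][230:430,340:560,::-1],None,fx=2.5,fy=2.5))
    x,y,z=np.c_[(P[:,:2]-O)@ex,(P[:,:2]-O)@ey,P[:,2]].T
    m=(x>-70)&(x<42)&(abs(y+68)<16)&(z>85)&(z<125);print(n,m.sum(),x[m].mean() if m.any() else '',z[m].mean() if m.any() else '')
E
```

```text
24.0 [590.2  90.1 222.9] 0.582109785431589 0.0
wrist jaw top x [37.1 61.8] 1493
{-20: 16, -16: 20, -12: 5, -8: 15, -4: 24, 0: 5, 4: 18, 8: 0, 12: 0, 16: 0, 20: 0, 24: 0, 28: 0, 32: 0, 36: 717, 40: 0, 44: 0, 48: 0, 52: 3, 56: 310, 60: 50}
trig x [-88.1 -74.6] 166
wrist tab top 1184 67.73697873523552
scene jaw top x [37.3 61.6] 332
{-20: 6, -16: 6, -12: 3, -8: 2, -4: 5, 0: 0, 4: 3, 8: 0, 12: 0, 16: 0, 20: 0, 24: 0, 28: 0, 32: 0, 36: 0, 40: 1, 44: 0, 48: 25, 52: 40, 56: 32, 60: 5}
trig x [-81.7 -75.1] 32
scene tab top 169 69.41773293529917
top 0  
scene 145 19.488675951544536 105.7654684609333
wrist 638 15.878163344819729 103.31637738924692
```

View pics/end.png

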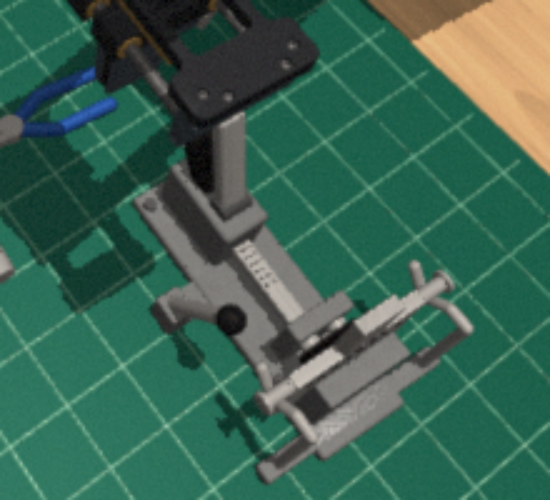

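The plate hangs in both hooks (350,340), the pad is pressed against it, the lever is swung over with its knob at (232,318), and the hand is clear. I hand the job in.

```bash
python3 -c "
from workcell import env
print(env.job_done())"
```

```text
the job is handed in; nothing more can be done
None
```

The drawplate hangs by both ears in the clamp's hooks, the pad is pressed back an estimated 10–12 mm, the trigger is at rest, and the lock lever is at its stop; I handed the job in at about 24 s, and no verdict came back.

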